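# Close up the screen curing box

### The arm

A 6-joint arm with a two-finger parallel gripper is mounted at the origin on the work surface. World frame = base frame: x ahead of the robot, y to its left, z up, the work surface at z = 0. Lengths are in m, angles in rad, forces in N, time in s.
With the tool pointing down it reaches from about 0.375 to 0.975 m from the base axis. Payload 3.8 kg.
Tool frame: the origin (TCP) lies at the very end of the fingers, on their centre line; the grasp point (between the pads) lies 19 mm behind it; y points along the fingers, z is the direction in which the jaws open and shut, and the axes are right-handed (so a half turn about y gives the same grasp; the last joint's range is limited). The gripper opens to 88 mm and grips with 3 to 60 N. Pads are 18 mm wide; open, the fingers measure 123 mm over their backs; the gripper's body (75 mm by 187 mm) begins 45 mm behind the grasp point.
Start: joints at [1.279, 0.264, 1.604, -0, 1.274, -0.037], TCP at [0.17, 0.653, 0.239] pointing down, gripper open.
Joint ranges: [-2.63, 2.63], [-0.94, 2.18], [0.31, 2.57], [-1.31, 4.45], [0, 2.66], [-2.55, 2.55]. Speed limits (rad/s): [2.57, 2.57, 3.14, 3.14, 3.14, 3.14].

### API

Orientations are given as a 3x3 rotation matrix whose columns are the frame's x, y, z axes.
In Python, from workcell import bot, read_camera gives the robot as it stands.
- The arm moves only by the tool drive_tool, never from a script. Its argument "targets" is a list that holds one entry, the list of rows, each a list of 7 numbers: the closure, from 0 (fully open) to 1 (shut), then the shift along the tool's x, y, z in m, then the turn, a rotation vector about the tool's x, y, z in degrees. A call has 1 to 12 rows; each row is the pose to reach, as a shift and turn from the pose commanded when the call began, along the tool's axes at that moment; what a row does not reach only later rows make up. A row lasts 1/8 s, in which the tool goes at most 62.5 mm and 10.7 degrees, less where a joint would pass 70% of its speed; a pose out of reach is approached as far as the arm can. A call with a gripper value outside its range is refused whole. The fingers move at their own pace and stop on an object; "force" is the grip in N (left out, the last holds). Time passes only in rows, so rows that repeat a pose let the fingers close. It gives the time, the measured TCP pose, the force and the opening at its end, in the units of the state.
- bot.sense(): the state, without advancing time (a new reading comes with each control period).
- read_camera(name): name is "side" or "top"; returns a dict with "pixels" (400x640x3 uint8, blue, green, red), "mtx" (3x3 intrinsics, pixels), "dist_coeffs" ([k1, k2, p1, p2, k3] as OpenCV has them; the pictures are not rectified), "R" (3x3) and "t" (3): a world point X has camera coordinates R X + t. Camera axes: x right, y down, z forward; pixel columns grow to the right and rows downward; lengths in m; the calibration is good to about 2 mm. A picture is of the moment at which its call begins. There is no depth.
- bot.sign_off(): hands the job in, once; it reports no verdict.
The state is a dict: "clock": time; "qpos": joint angles; "qvel": joint speeds; "joint_torque": joint torques, N m; "eef_pos": TCP position; "eef_rot": TCP orientation; "ft_force": force on the tool from outside, world axes, zero at the start; "moment": the same for the moment, N m; "grip_width": finger opening in m.
Only numpy, scipy, OpenCV 4.12 (cv2) and the standard library are available. Lean on these libraries where they do the work, as an engineer would, in place of code of your own. Each camera call takes 0.05 s, during which the arm holds its last target.

### The job

The phone in its tray is ready to be cured, but the tray still sticks out of the curing box on the bench. Push the tray straight in until it is fully home against its stops, then push the box's door shut until it snaps over its catch and stays fully closed. Leave the other things on the bench where they are.

Things in the scene. Friction and masses are not known exactly. Their poses are not given: they have to be found in the camera images.
- curing_box: low white box fixed to the bench, 220 deep (x) x 220 wide (y) x 105 mm high, amber window in the roof. Origin: centre of its underside; own x runs from the open front (robot's side) to the back, y to the left seen from the front. Roof's front edge at own x = -110 mm, roof from z = 90 to 105 mm. Inner floor at z = 15 mm with a 20 mm sill in front
- tray_front (a point): centre of the front face of the tray's upright front wall, 45 mm above the bench. Wall 90 mm wide, 8 thick, top 70 mm above the bench. The tray is a loose aluminium plate, 176 x 90 mm, about 0.4 kg, a black phone clamped flat in it; it slides along the box's x between low guide rails (2.5 mm play each side). Starts 40 to 75 mm short of home. Axes: the box's, when straight
- tray_home (a point): fixed point of the box: where tray_front is when the tray is home against the stops at the back; at x = -118, y = 0, z = 45 mm in the box's frame, so the wall then still stands 8 mm in front of the roof's edge. The closed door leaves room only for a tray less than 16 mm short of home
- door (a joint): door angle (rad): 0 = closed on the catch, grows as it swings open towards the robot, limit 1.95; starts at 1.35 to 1.75. It swings freely, little friction, stays where left. In the last 0.07 rad or so a tongue on it meets a spring ball in the box: about 5 to 12 N near the free edge pushes it over, then the spring pulls the door to 0 and holds it
- door_hinge (a point): on the door's upright hinge axis, 50 mm above the bench; at x = -112, y = +110 mm in the box's frame (left front edge). Axes turn with the door: own -y runs from the hinge to the free edge at 217 mm, own -x is the outward normal; parallel to the box's when closed. The door is a grey pan 216 mm wide, 28 mm deep, from 2 to 100 mm above the bench
- door_face (a point): point on the flat outer face of the door (28 mm out from the hinge axis along own -x), 160 mm from the hinge, 60 mm above the bench; axes as door_hinge. An upright pull strip stands out 10 mm from this face at 210 to 216 mm from the hinge; the rest is flat
- bottle: bystander: white bottle, 60 mm across, 140 mm high, to the right of the box; origin at the centre of its underside; leave alone
- open_phone: bystander: opened black phone lying flat, 148 x 72 x 9 mm, on the right; origin at the centre of its underside; leave alone
- parts_bin: bystander: low grey divided parts bin, 160 x 100 x 35 mm, to the left of the box; origin at the centre of its underside; leave alone
- screwdriver: bystander: screwdriver lying flat, 150 mm long, on the left; leave alone

How it is judged:
On the way, in this order (a step that is already met when the one before it is completed fails the run):
1. the tray is pushed fully home against its stops (x of tray_front in the frame of curing_box above -0.126 m), for 0.2 s.
2. the door is shut and seated on its catch (value of joint door below 0.02 rad), for 0.2 s.
At the end, for the whole second after the job is handed in: The tray is home against its stops to within 8 mm, and the door is closed to within 0.02 rad, held by its catch (x of tray_front in the frame of curing_box above -0.126 m and value of joint door below 0.02 rad); the robot touches nothing.
It fails at once if a bystander is moved by more than 30 mm (distance of any of bottle, open_phone, parts_bin, screwdriver from where it was at the start of the episode above 0.03 m).
It also fails if it takes over 58 s, if anything falls off the work surface, if the arm or the gripper's body presses on something with over 40 N, if the wrist force passes 120 N, or if a joint passes its speed limit or range.

## Working session

There is one attempt and no reset: what is moved stays moved. The work goes in short steps, Python scripts to look and compute and a tool call to move; the robot and the scene stay as the last step left them, time stands still between calls to the robot, and variables do not carry over. Pictures are saved under pics/ and viewed, and the job is handed in when it is done.

Besides the shell and the picture viewer there is one more tool, called after ">>>" as name(argument=value, ...), one argument or row to a line, values as JSON. drive_tool: Moves the arm, as the interface text tells. Its arguments: {"type":"object","properties":{"targets":{"type":"array","items":{"type":"array","items":{"type":"array","items":{"type":"number"}}}},"force":{"type":"number"}},"required":["targets"]}

```bash
ls; mkdir -p pics
python3 - <<'E'
from workcell import bot, read_camera
import cv2, numpy as np
np.set_printoptions(precision=4,suppress=True)
for n in("side","top"):
    c=read_camera(n); cv2.imwrite(f"pics/{n}0.png",c["pixels"])
    R=np.array(c["R"]);print(n,-R.T@np.array(c["t"]),R[2],c["dist_coeffs"])
s=bot.sense();print(s["clock"],s["eef_pos"]);print(np.array(s["eef_rot"]))
E
```

```text
pics
side [ 0.4868 -1.0128  0.632 ] [ 0.0726  0.8704 -0.4869] [-0.0742  0.      0.      0.      0.    ]
top [0.3952 0.0203 1.1355] [ 0.1521 -0.0126 -0.9883] [-0.0716  0.      0.      0.      0.    ]
0.1 [0.17   0.6526 0.2375]
[[ 0.9677 -0.0006  0.252 ]
 [-0.252  -0.0019  0.9677]
 [-0.0001 -1.     -0.002 ]]
```

View pics/side0.png

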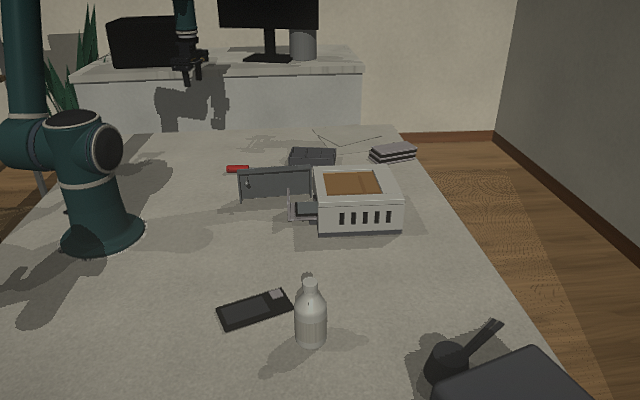

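View pics/top0.png

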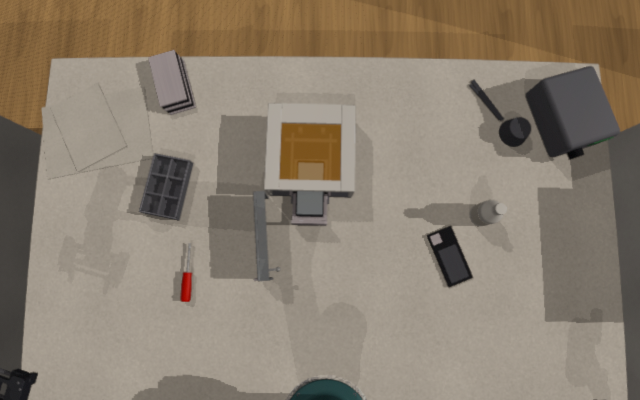

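The top picture shows the box roof at about cols 266–356, rows 103–195. The tray wall is at about (310,222), and the open door runs from (260,192) to (264,280). I'll measure these next.

```bash
cat > h.py <<'E'
import cv2, numpy as np
from workcell import bot, read_camera
np.set_printoptions(precision=4,suppress=True)
def ray(c,uv,z):
    K=np.array(c["mtx"]);R=np.array(c["R"]);t=np.array(c["t"])
    p=cv2.undistortPoints(np.array(uv,float).reshape(-1,1,2),K,np.array(c["dist_coeffs"])).reshape(-1,2)
    d=np.c_[p,np.ones(len(p))]@R; o=-R.T@t
    return o+d*((z-o[2])/d[:,2])[:,None]
def proj(c,X):
    r,_=cv2.Rodrigues(np.array(c["R"]))
    return cv2.projectPoints(np.array(X,float).reshape(-1,1,3),r,np.array(c["t"]),np.array(c["mtx"]),np.array(c["dist_coeffs"]))[0].reshape(-1,2)
E
python3 - <<'E'
from h import *
c=read_camera("top");im=c["pixels"]
cv2.imwrite("pics/topz.png",cv2.resize(im[90:300,220:380],None,fx=3.7,fy=2.8*1.0,interpolation=cv2.INTER_NEAREST) if 0 else cv2.resize(im[170:290,240:380],None,fx=5,fy=5,interpolation=cv2.INTER_NEAREST))
for x in (275,340,350): print(x,im[95:112,x].mean(1).astype(int),im[180:205,x].mean(1).astype(int))
for y in (120,150,180): print(y,im[y,255:275].mean(1).astype(int),im[y,345:365].mean(1).astype(int))
s=read_camera("side");cv2.imwrite("pics/sidez.png",cv2.resize(s["pixels"][140:250,220:420],None,fx=4,fy=4,interpolation=cv2.INTER_NEAREST))
E
```

```text
275 [151 152 150 149 147 149 146 142 148 162 163 163 163 163 163 163 163] [165 165 165 165 165 165 166 165 160 118  66  44  41  40  40  54 108 124
 127 128 126 125 124 125 131]
340 [138 138 140 143 143 140 140 142 144 151 160 160 161 160 160 160 160] [122 144 151 150 149 150 150 151 153 152 138  97  60  48  48  48  54 102
 129 136 135 136 136 136 137]
350 [139 139 139 137 138 142 143 142 140 140 149 161 162 162 162 162 162] [165 164 164 165 164 164 164 164 164 164 157 116  81  74  76  77  74  87
 125 136 136 135 136 136 136]
120 [111 111 112 110 110 112 112 110 110 109 109 114 137 163 164 163 163 163
 163 164] [162 162 162 162 162 163 163 163 163 162 150 149 153 153 152 152 150 150
 151 152]
150 [111 110 109 109 109 108 109 109 110 110 113 139 161 164 164 163 164 163
 164 164] [163 162 163 163 163 163 163 164 163 161 147 136 134 135 135 135 136 135
 133 132]
180 [111 111 112 111 112 111 107 100 102 129 155 163 164 164 164 164 164 164
 164 165] [164 164 163 163 164 165 165 164 163 155 143 137 136 137 137 137 137 139
 138 137]
```

View pics/topz.png

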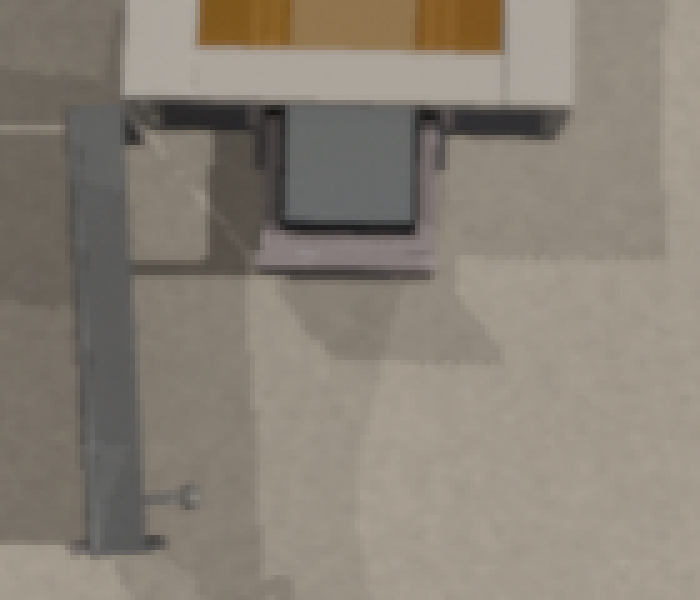

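View pics/sidez.png

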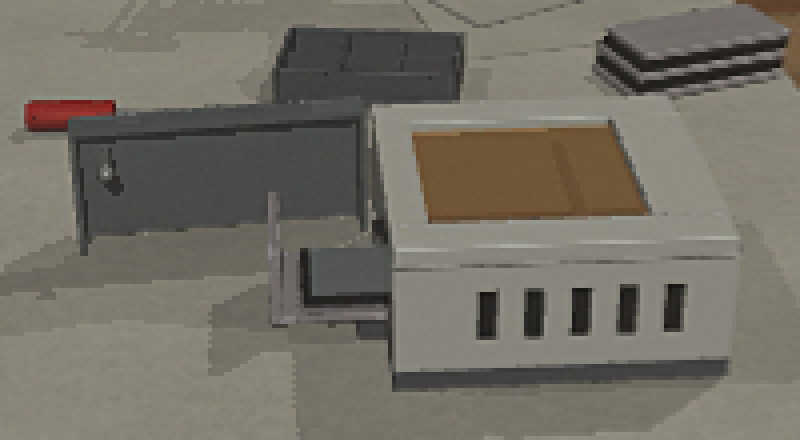

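```bash
cat >> h.py <<'E'
def zp(z): return np.array(z,float)/5-0.5+[240,170]
E
python3 - <<'E'
from h import *
c=read_camera("top")
fl=np.array([[275,189.0],[350,191.1]]);bl=np.array([[275,103.5],[350,104.9]]);
l=np.array([[266.9,120],[265.9,150],[264.0,180]]);r=np.array([[354.5,120],[354.5,150],[354.3,180]])
F,B,L,Rr=[ray(c,a,.105) for a in(fl,bl,l,r)]
print("F",F,"B",B,"L",L,"R",Rr)
v=F[0]-F[1];v2=B[0]-B[1]
for q in(v,v2): print(np.degrees(np.arctan2(-q[0],q[1])))
for q in (L[0]-L[2],Rr[0]-Rr[2]): print(np.degrees(np.arctan2(q[1],q[0])))
def meas(z0,z):return ray(c,zp(z0),z)
print("fr corners",meas([[122,97],[573,107]],.105))
print("tray",meas([[258,250],[436,250]],.07),meas([[262,232],[435,232]],.07),meas([[255,270],[433,268]],.07),meas([[255,270],[433,270]],.045))
print("door outer",meas([[65,108],[92,550]],.1),"inner",meas([[123,105],[145,545]],.1))
im=c["pixels"];print(im[212:230,305].mean(1).astype(int))
s=read_camera("side")
# tray top wall left image corner (near, right-side) zoom (272,196)
E
```

```text
F [[ 0.5746  0.1259  0.105 ]
 [ 0.5705 -0.0559  0.105 ]] B [[ 0.7923  0.1308  0.105 ]
 [ 0.7901 -0.0574  0.105 ]] L [[0.7489 0.1499 0.105 ]
 [0.6719 0.1504 0.105 ]
 [0.5967 0.1531 0.105 ]] R [[ 0.7505 -0.0684  0.105 ]
 [ 0.6733 -0.0677  0.105 ]
 [ 0.598  -0.0666  0.105 ]]
-1.3010763755439239
-0.685612886861223
-1.186103451247808
-0.6654020455617721
fr corners [[ 0.5747  0.1528  0.105 ]
 [ 0.571  -0.0659  0.105 ]]
tray [[ 0.5042  0.088   0.07  ]
 [ 0.5047 -0.0003  0.07  ]] [[0.5132 0.0861 0.07  ]
 [0.5136 0.0002 0.07  ]] [[0.4943 0.0893 0.07  ]
 [0.4957 0.0012 0.07  ]] [[0.4966 0.0909 0.045 ]
 [0.497  0.0007 0.045 ]]
door outer [[0.57   0.1811 0.1   ]
 [0.3581 0.1626 0.1   ]] inner [[0.5716 0.1528 0.1   ]
 [0.3606 0.1376 0.1   ]]
[105 102  65  32  58 102 123 128 127 127 125  89  61  75 115 126 128 126]
```

Run:
```python
from h import *
s=read_camera("side");c=read_camera("top")
f=lambda z:np.array(z,float)/4-.5+[220,140]
print(ray(s,f([[268,194],[281,194]]),.07), ray(s,f([[271,325],[282,325]]),.015))
for x in(.496,.500,.504,.508):
  print(x,(proj(c,[[x,.044,.07],[x,.044,.015],[x+.008,.044,.07]])-[240,170]+.5)*5,(proj(s,[[x,0,.07],[x,0,.015],[x,.09,.07]])-[220,140]+.5)*4)
im=cv2.resize(s["pixels"][175:235,270:340],None,fx=10,fy=10,interpolation=cv2.INTER_NEAREST);cv2.imwrite("pics/s2.png",im)
```

```text
[[0.4948 0.0882 0.07  ]
 [0.5039 0.0873 0.07  ]] [[0.4923 0.0018 0.015 ]
 [0.4997 0.0011 0.015 ]]
0.496 [[346.5558 266.989 ]
 [348.8182 276.9614]
 [346.6935 250.9054]] [[273.4712 254.7611]
 [276.5552 326.1058]
 [269.6506 192.7383]]
0.5 [[346.6246 258.943 ]
 [348.8824 269.3002]
 [346.7625 242.8763]] [[279.5496 254.4737]
 [282.4947 325.8097]
 [275.3434 192.4818]]
0.504 [[346.6935 250.9054]
 [348.9466 261.6467]
 [346.8316 234.8557]] [[285.6256 254.1864]
 [288.4319 325.5136]
 [281.0341 192.2256]]
0.508 [[346.7625 242.8763]
 [349.0109 254.0008]
 [346.9007 226.8436]] [[291.6991 253.8993]
 [294.3667 325.2175]
 [286.7225 191.9695]]
```

View pics/s2.png

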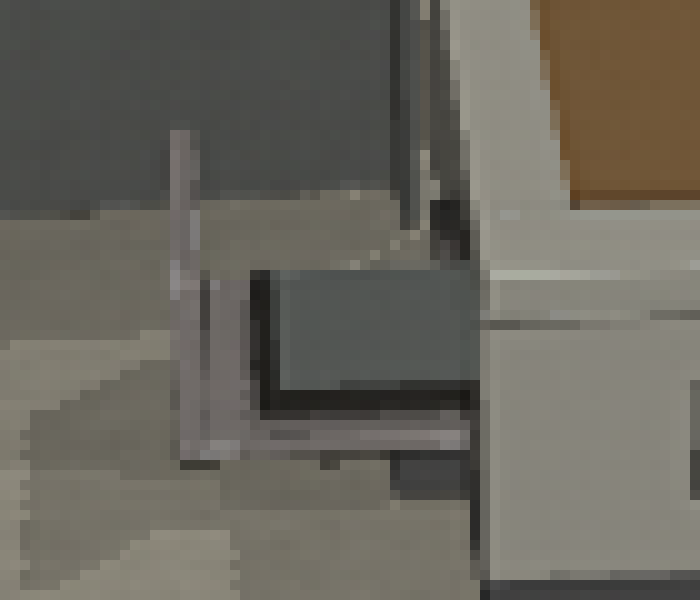

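The wall's front top edge is at x≈0.495 and y≈0.045, and home is x≈0.5645, so the tray has about 69 mm to go. The box centre is about (0.682, 0.0425) with a yaw of −1°. The hinge is about (0.572, 0.1545) and the door is at about 1.5 rad. I'm moving in front of the tray with the gripper closed.

>>> drive_tool(
  targets=[
    [[1,0.04,0,-0.05,0,-2,0],[1,0.08,0,-0.1,0,-4,0],[1,0.12,0.01,-0.15,0,-5,0],[1,0.16,0.02,-0.2,0,-6,0],[1,0.2,0.03,-0.25,0,-7,0],[1,0.24,0.04,-0.3,0,-8,0],[1,0.28,0.05,-0.35,0,-9,0],[1,0.32,0.06,-0.4,0,-10,0],[1,0.36,0.07,-0.45,0,-12,0],[1,0.4,0.08,-0.49,0,-13,0],[1,0.424,0.087,-0.518,0,-13.6,0],[1,0.424,0.087,-0.518,0,-13.6,0]],
  ],
)

```text
clock: 1.9
eef_pos: [0.4507, 0.0422, 0.1514]
eef_rot: [[1.0, -0.0, 0.023], [-0.023, -0.001, 1.0], [-0.0, -1.0, -0.001]]
ft_force: [-0.6, 0.5, 1.0]
grip_width: 0.0004
```

>>> drive_tool(
  targets=[
    [[1,0,0.04,0.003,0,0,0],[1,0,0.08,0.003,0,0,0],[1,0,0.095,0.003,0,0,0],[1,0.01,0.095,0.003,0,0,0],[1,0.02,0.095,0.003,0,0,0],[1,0.03,0.095,0.003,0,0,0],[1,0.04,0.095,0.003,0,0,0],[1,0.05,0.095,0.003,0,0,0],[1,0.06,0.095,0.003,0,0,0],[1,0.07,0.095,0.003,0,0,0]],
  ],
)

```text
clock: 3.15
eef_pos: [0.5182, 0.0468, 0.057]
eef_rot: [[1.0, -0.006, 0.018], [-0.018, -0.0, 1.0], [-0.006, -1.0, -0.0]]
ft_force: [-9.5, 0.8, 7.6]
grip_width: 0.0005
```

Run:
```python
from h import *
for n in("side","top"):
    c=read_camera(n)["pixels"]; c=c[130:250,220:380]
    cv2.imwrite(f"pics/{n}1.png",cv2.resize(c,None,fx=5,fy=5,interpolation=cv2.INTER_NEAREST))
```

```text
(no output)
```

View pics/side1.png

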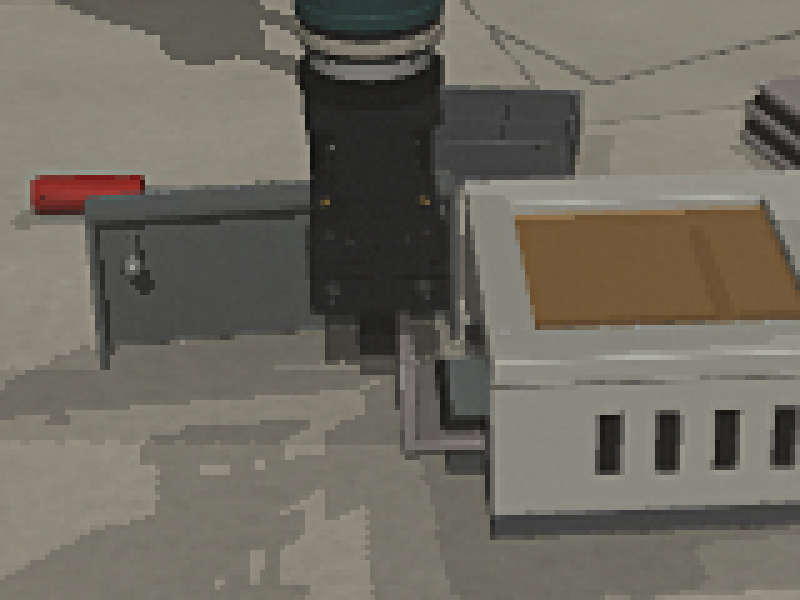

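The fingers are against the wall (tray wall at about col 400 in the crop) and the gripper body is above roof height. I'll keep pushing.

>>> drive_tool(
  targets=[
    [[1,0.008,0,0,0,0,0],[1,0.016,0,0,0,0,0],[1,0.023,0,0,0,0,0],[1,0.028,0,0,0,0,0],[1,0.028,0,0,0,0,0]],
  ],
)

```text
clock: 3.88
eef_pos: [0.5477, 0.0463, 0.0567]
eef_rot: [[1.0, -0.001, 0.018], [-0.018, -0.0, 1.0], [-0.001, -1.0, -0.0]]
ft_force: [-3.1, -0.6, 1.4]
grip_width: -0.0001
```

>>> drive_tool(
  targets=[
    [[1,0.003,0,0,0,0,0],[1,0.006,0,0,0,0,0],[1,0.006,0,0,0,0,0]],
  ],
)

```text
clock: 4.25
eef_pos: [0.5533, 0.0462, 0.0567]
eef_rot: [[1.0, -0.001, 0.017], [-0.017, -0.0, 1.0], [-0.001, -1.0, -0.0]]
ft_force: [-4.3, 0.2, 2.9]
grip_width: 0.0003
```

>>> drive_tool(
  targets=[
    [[1,0.002,0,0,0,0,0],[1,0.004,0,0,0,0,0],[1,0.004,0,0,0,0,0]],
  ],
)

```text
clock: 4.62
eef_pos: [0.554, 0.0462, 0.0567]
eef_rot: [[1.0, -0.009, 0.017], [-0.017, -0.0, 1.0], [-0.009, -1.0, -0.0]]
ft_force: [-15.1, 0.3, 12.2]
grip_width: 0.0004
```

>>> drive_tool(
  targets=[
    [[1,0.002,0,0,0,0,0],[1,0.003,0,0,0,0,0],[1,0.003,0,0,0,0,0]],
  ],
)

```text
clock: 5.0
eef_pos: [0.554, 0.0462, 0.0567]
eef_rot: [[1.0, -0.015, 0.017], [-0.017, -0.0, 1.0], [-0.015, -1.0, -0.0]]
ft_force: [-23.3, -0.7, 22.0]
grip_width: 0.0009
```

The tray stopped at TCP x=0.554, where I predicted about 0.553, and the force is climbing, so it is on its stops. I'll retreat, lift and check.

>>> drive_tool(
  targets=[
    [[1,-0.01,0,0,0,0,0],[1,-0.04,0,0,0,0,0],[1,-0.07,-0.02,0,0,0,0],[1,-0.09,-0.06,0.02,0,0,0],[1,-0.11,-0.1,0.06,0,0,0],[1,-0.13,-0.11,0.11,0,0,0],[1,-0.15,-0.11,0.16,0,0,0],[1,-0.16,-0.11,0.2,0,0,0],[1,-0.16,-0.11,0.21,0,0,0]],
  ],
)

```text
clock: 6.12
eef_pos: [0.405, 0.2612, 0.1674]
eef_rot: [[1.0, 0.003, 0.014], [-0.014, 0.002, 1.0], [0.003, -1.0, 0.002]]
ft_force: [0.3, -0.2, -0.1]
grip_width: 0.0006
```

Run:
```python
from h import *
for n in("side","top"):
    C=read_camera(n);c=C["pixels"]
    if n=="top":
        print((proj(C,[[.5645,.044,.07],[.5645,.044,.015]])-[220,130]+.5)*5)
        print(c[188:215,305].mean(1).astype(int))
    else: print((proj(C,[[.5645,0,.07],[.5645,.09,.07]])-[220,130]+.5)*5)
    c=c[130:290,220:380] if n=="top" else c[130:250,220:380]
    cv2.imwrite(f"pics/{n}2.png",cv2.resize(c,None,fx=5,fy=5 if n=="side" else 3.75,interpolation=cv2.INTER_NEAREST))
```

```text
[[471.5022 362.3225]
 [458.5303 285.469 ]]
[[447.7446 330.3904]
 [449.9258 346.8339]]
[162 158 116  82  93 110 115  88  64  58  58  67  71  71  71  72 117 133
 136 137 135 133 133 137 142 144 145]
```

View pics/side2.png

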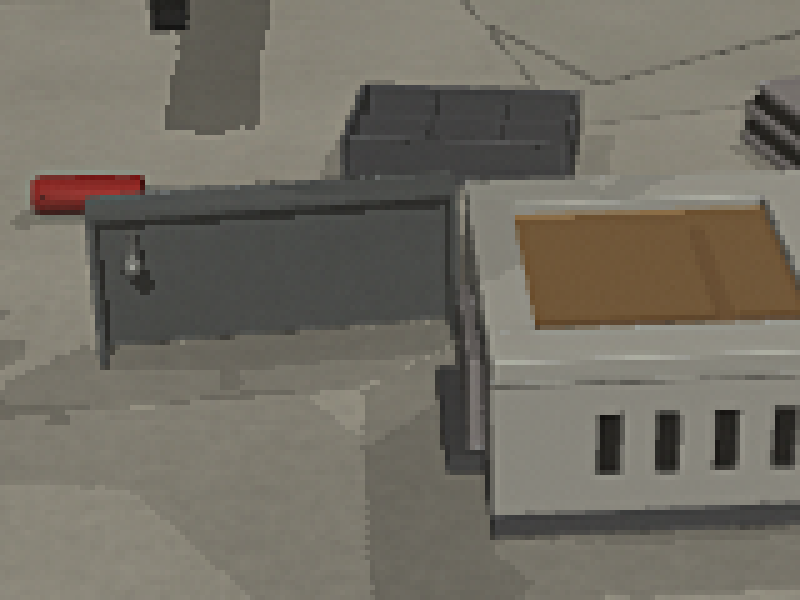

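View pics/top2.png

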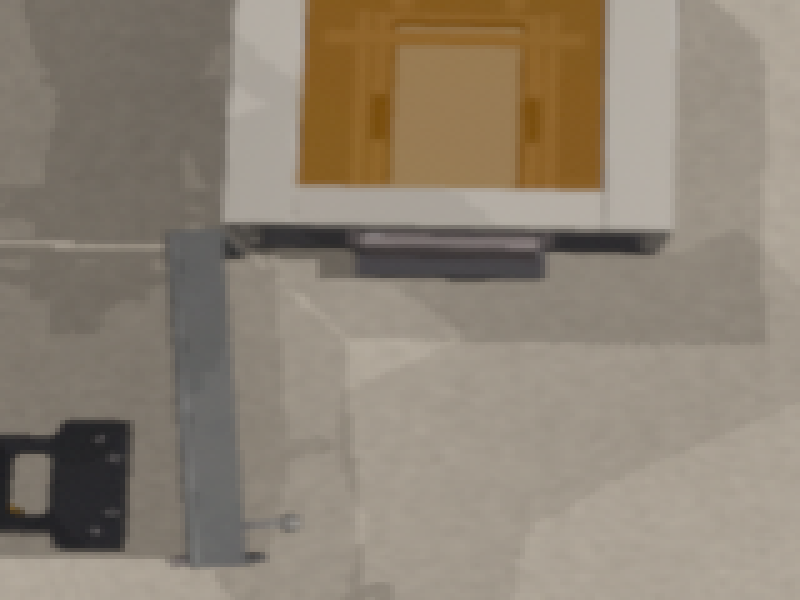

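The tray is home. In the top view the wall's front edge is at row ≈195, and the predicted home position is 195.6. The door hasn't moved. Next I'll work out the arc for pushing the door.

Run:
```python
from h import *
s=bot.sense();p=np.array(s["eef_pos"]);R=np.array(s["eef_rot"])
H=np.array([.572,.1545])
for deg in (86,80,70,60,50,40,30,20,15,10,6,4,2,0):
    f=np.radians(deg+1);u=np.array([-np.sin(f),-np.cos(f)]);n=np.array([-np.cos(f),np.sin(f)])
    d=.18
    P=H+d*u+(.028+.0105*abs(n[0])+.0175*abs(n[1]))*n
    print(deg,P,R.T@(np.r_[P,.06]-p))
```

```text
86 [0.3898 0.191 ] [-0.0147  0.1069 -0.0689]
80 [0.3869 0.1727] [-0.0173  0.1069 -0.0873]
70 [0.3862 0.1412] [-0.0175  0.1069 -0.1188]
60 [0.3911 0.1096] [-0.0121  0.1069 -0.1504]
50 [0.4018 0.0787] [-0.001   0.1069 -0.1811]
40 [0.4181 0.0498] [ 0.0158  0.1069 -0.2098]
30 [0.4399 0.0239] [ 0.0379  0.1069 -0.2353]
20 [0.4663 0.0023] [ 0.0648  0.107  -0.2565]
15 [ 0.4811 -0.0067] [ 0.0797  0.107  -0.2652]
10 [ 0.4968 -0.0142] [ 0.0954  0.107  -0.2725]
6 [ 0.5098 -0.0192] [ 0.1085  0.1071 -0.2773]
4 [ 0.5165 -0.0213] [ 0.1152  0.1071 -0.2793]
2 [ 0.5232 -0.0232] [ 0.122   0.1071 -0.2811]
0 [ 0.5301 -0.0248] [ 0.1289  0.1071 -0.2826]
```

>>> drive_tool(
  targets=[
    [[1,-0.01,0.05,-0.01,0,0,0],[1,-0.015,0.1,-0.02,0,0,0],[1,-0.015,0.107,-0.04,0,0,0],[1,-0.015,0.107,-0.055,0,0,0],[1,-0.015,0.107,-0.069,0,0,0],[1,-0.017,0.107,-0.085,0,0,0],[1,-0.017,0.107,-0.102,0,0,0],[1,-0.017,0.107,-0.119,0,0,0],[1,-0.015,0.107,-0.135,0,0,0],[1,-0.012,0.107,-0.15,0,0,0]],
  ],
)

```text
clock: 7.48
eef_pos: [0.3907, 0.1083, 0.0606]
eef_rot: [[1.0, 0.002, 0.018], [-0.018, 0.0, 1.0], [0.002, -1.0, 0.001]]
ft_force: [0.7, 1.1, -0.3]
grip_width: 0.0006
```

Run:
```python
from h import *
c=read_camera("top")["pixels"][160:300,220:380]
cv2.imwrite("pics/top3.png",cv2.resize(c,None,fx=4,fy=4,interpolation=cv2.INTER_NEAREST))
```

```text
(no output)
```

View pics/top3.png

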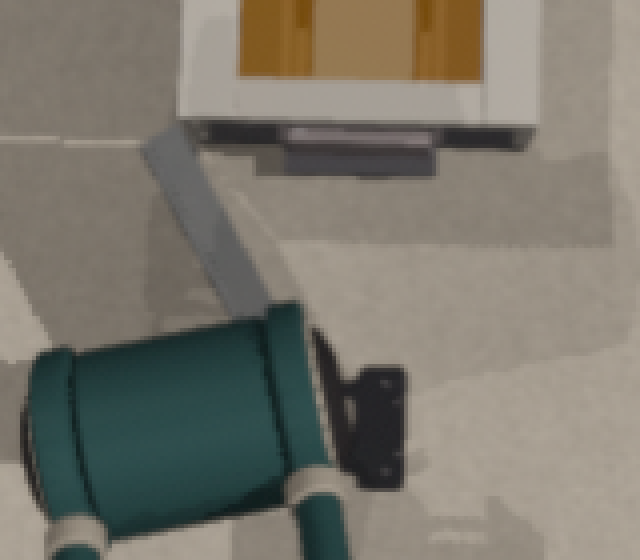

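The door has followed to about 60° (edge runs from crop (145,150) to (235,320)). I'll carry on along the arc.

>>> drive_tool(
  targets=[
    [[1,0.005,0,-0.015,0,0,0],[1,0.011,0,-0.031,0,0,0],[1,0.019,0,-0.045,0,0,0],[1,0.028,0,-0.059,0,0,0],[1,0.038,0,-0.073,0,0,0],[1,0.05,0,-0.085,0,0,0],[1,0.062,0,-0.096,0,0,0],[1,0.076,0,-0.106,0,0,0],[1,0.09,0,-0.115,0,0,0],[1,0.1,0,-0.119,0,0,0],[1,0.107,0,-0.122,0,0,0],[1,0.114,0,-0.125,0,0,0]],
  ],
)

```text
clock: 9.02
eef_pos: [0.502, -0.0178, 0.0596]
eef_rot: [[1.0, -0.0, 0.017], [-0.017, 0.0, 1.0], [-0.0, -1.0, 0.0]]
ft_force: [-0.5, 1.0, 0.4]
grip_width: 0.001
```

Run:
```python
from h import *
c=read_camera("side")["pixels"][130:250,220:380]
cv2.imwrite("pics/side4.png",cv2.resize(c,None,fx=5,fy=5,interpolation=cv2.INTER_NEAREST))
```

```text
(no output)
```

View pics/side4.png

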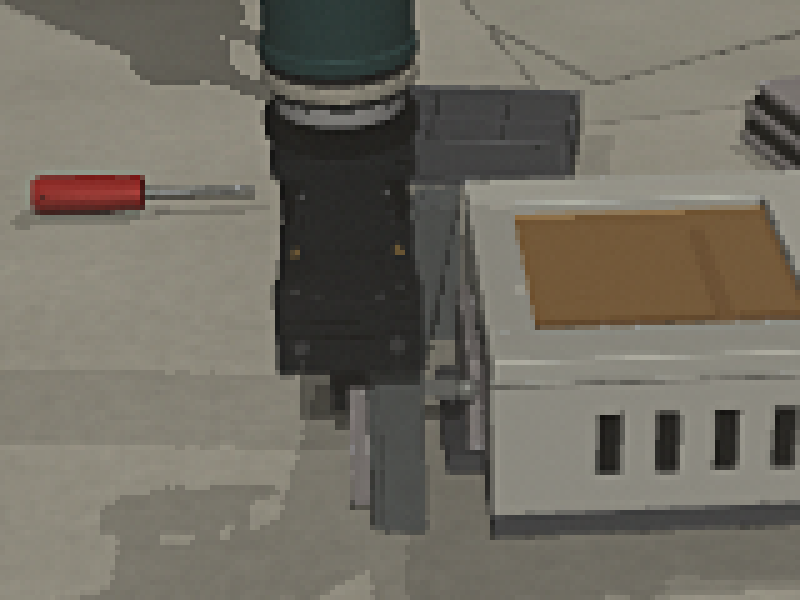

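The door is about 10° open (free edge at col ≈370–425, row ≈530) with the tongue reaching the box. I'll push it over the catch.

>>> drive_tool(
  targets=[
    [[1,0.006,0,-0.003,0,0,0],[1,0.012,0,-0.004,0,0,0],[1,0.018,0,-0.005,0,0,0],[1,0.023,0,-0.006,0,0,0],[1,0.026,0,-0.006,0,0,0],[1,0.026,0,-0.006,0,0,0]],
  ],
)

```text
clock: 9.82
eef_pos: [0.528, -0.0243, 0.0597]
eef_rot: [[1.0, 0.0, 0.017], [-0.017, 0.0, 1.0], [0.0, -1.0, 0.0]]
ft_force: [-1.0, 0.4, 0.6]
grip_width: 0.0006
```

>>> drive_tool(
  targets=[
    [[1,0.002,0,0,0,0,0],[1,0.004,0,0,0,0,0],[1,0.004,0,0,0,0,0]],
  ],
)

```text
clock: 10.2
eef_pos: [0.5307, -0.0244, 0.0597]
eef_rot: [[1.0, -0.003, 0.017], [-0.017, 0.0, 1.0], [-0.003, -1.0, -0.0]]
ft_force: [-5.1, -0.4, 4.5]
grip_width: 0.0004
```

>>> drive_tool(
  targets=[
    [[1,0.002,0,0,0,0,0],[1,0.003,0,0,0,0,0],[1,0.003,0,0,0,0,0],[1,0.003,0,0,0,0,0]],
  ],
)

```text
clock: 10.7
eef_pos: [0.5306, -0.0244, 0.0597]
eef_rot: [[1.0, -0.009, 0.017], [-0.017, 0.0, 1.0], [-0.009, -1.0, -0.0]]
ft_force: [-14.6, -0.5, 13.1]
grip_width: 0.0001
```

>>> drive_tool(
  targets=[
    [[1,0.002,0,0,0,0,0],[1,0.003,0,0,0,0,0],[1,0.003,0,0,0,0,0],[1,0.003,0,0,0,0,0]],
  ],
)

```text
clock: 11.2
eef_pos: [0.5305, -0.0244, 0.0596]
eef_rot: [[1.0, -0.015, 0.017], [-0.017, 0.0, 1.0], [-0.015, -1.0, 0.0]]
ft_force: [-24.1, -0.7, 21.3]
grip_width: 0.0001
```

It hit a hard stop at x=0.5306, with 0.5301 predicted for closed. The force is well above the catch force. Backing off to look.

>>> drive_tool(
  targets=[
    [[1,-0.01,0,0,0,0,0],[1,-0.03,0,0,0,0,0],[1,-0.06,-0.02,0,0,0,0],[1,-0.08,-0.07,0,0,0,0],[1,-0.1,-0.12,0,0,0,0],[1,-0.1,-0.15,-0.05,0,0,0],[1,-0.09,-0.17,-0.1,0,0,0],[1,-0.09,-0.17,-0.15,0,0,0],[1,-0.09,-0.17,-0.15,0,0,0]],
  ],
)

```text
clock: 12.32
eef_pos: [0.4458, -0.1758, 0.2306]
eef_rot: [[1.0, 0.003, 0.022], [-0.022, -0.002, 1.0], [0.003, -1.0, -0.002]]
ft_force: [1.0, 0.2, 0.2]
grip_width: 0.0001
```

Run:
```python
from h import *
for n in("side","top"):
    C=read_camera(n);c=C["pixels"]
    X=np.array([[.572,.1545,.1]])+0
    b=np.array([-.0175,-1,0]);o=np.array([-1,.0175,0])
    P=[X[0]+.028*o+.02*b,X[0]+.028*o+.216*b,X[0]+.216*b]
    x0,y0=(220,130) if n=="side" else (240,170)
    print(n,(proj(C,P)-[x0,y0]+.5)*5)
    c=c[y0:y0+110,x0:x0+150]
    cv2.imwrite(f"pics/{n}5.png",cv2.resize(c,None,fx=5,fy=5,interpolation=cv2.INTER_NEAREST))
s=bot.sense();print(s["ft_force"],s["eef_pos"])
```

```text
side [[415.8136 205.2608]
 [432.2639 370.9681]
 [488.4699 368.7806]]
top [[158.3657 162.1296]
 [562.5211 171.2973]
 [563.1572 114.3801]]
[-0.7383  0.4101 -0.4186] [ 0.4452 -0.173   0.2296]
```

View pics/side5.png

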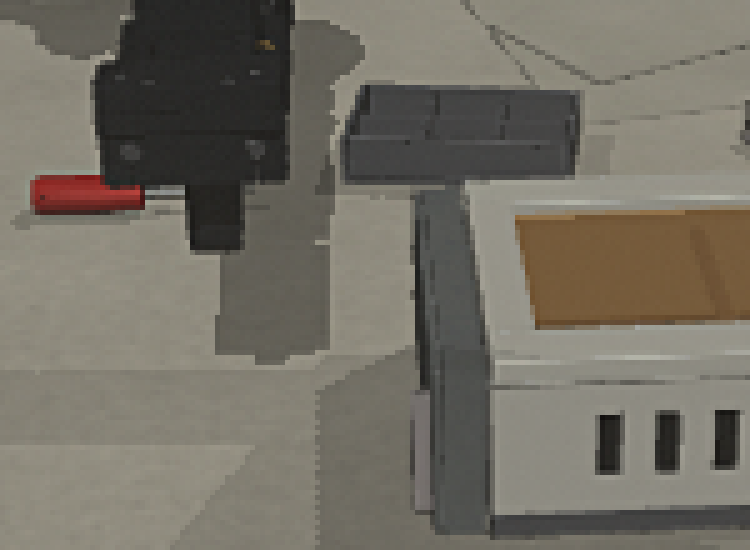

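View pics/top5.png

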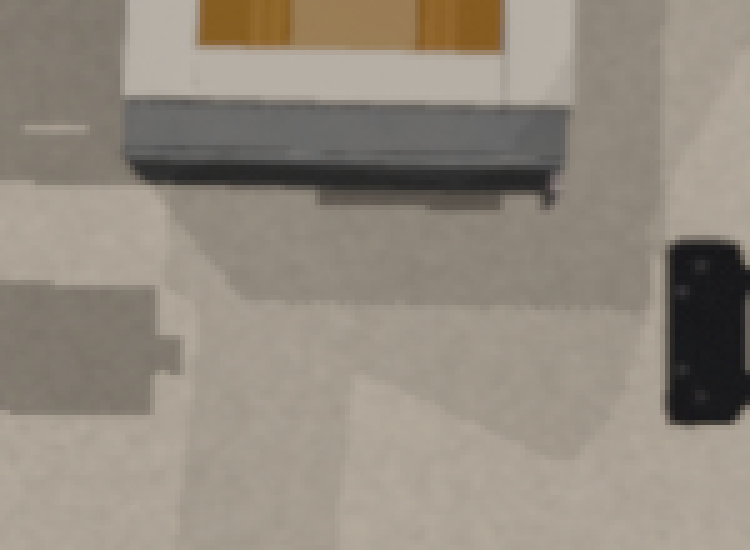

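The door lies flush along the box front in both views. Its outer top edge (crop row ≈162→170) is parallel to the roof edge and matches the prediction. The gripper is clear, so I'm handing in.

```bash
python3 -c "
from workcell import bot
print(bot.sense()['ft_force'],bot.sign_off())"
```

```text
the job is handed in; nothing more can be done
[-0.73827924  0.41010265 -0.41857888] None
```

The tray is home, the door is shut on its catch, and I handed the job in at about 12.4 s.

- **Tray:** I pushed its front wall in about 69 mm with the closed fingers. It stopped hard at TCP x = 0.554 m, where I predicted about 0.553, and the push reached 23 N. The picture afterwards put the wall within about 2 mm of home.
- **Door:** I swept it round from about 1.5 rad and pushed it over the catch. It stopped hard at TCP x = 0.5306 m, against 0.5301 predicted for closed, at about 24 N. After I backed off it stayed flush and parallel to the roof edge in both views.
- **At hand-in:** the arm was clear of everything, with the force reading under 1 N. The pictures showed no bystander touched, but I didn't measure their positions afterwards. I couldn't check the tray itself behind the closed door. No check failed or disagreed.

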